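Put the pocket tester away in the kit drawer

TASK

Put the pocket tester, which stands on its edge on the table, away in the open drawer: lay it flat with its screen up in the empty tray, setting it down rather than dropping it. Then slide the drawer fully shut, leave the bottles in the other tray upright, and do not disturb the other things on the table.

Things in the scene. Friction and masses are not known exactly. Their poses are not given: they have to be found in the camera images.
- tester: dark grey box 90 x 60 x 28 mm, 0.16 kg; one large face has a black screen in a white frame and three round white keys, the other is blank. Starts standing on a 90 x 28 edge. Origin: centre of that edge (underside at the start). x (28 mm) points out of the screen face, y along the 90 mm length, z (60 mm) from the starting underside to the top edge, up at the start
- tester_centre (a point): centre of the tester's box: 30 mm along the tester's z from its origin, 14 mm under the screen face; axes as the tester's
- tester_screen (a point): centre of the tester's screen face, 14 mm along the tester's x from its centre
- unit: low white desktop drawer unit, fixed, 220 deep (x) x 310 wide (y) x 118 high mm. Origin: centre of its underside; x to its back, y to its left seen from the robot, z up. The upper drawer is open towards the robot (unit's -x); the lower shallow front is a dummy. Things in the drawer must stay below 110 mm above the table to pass under the unit's top
- drawer (a joint): how far the upper drawer is pulled out (m): 0 fully shut, 0.165 at its stop; slides along the unit's x. Above the table: drawer floor 54 mm, side walls 100 mm, front panel 114 mm. The front panel is 12 mm thick, its outer face at unit x = -0.122 minus the joint value
- drawer_pull (a point): middle of the outer edge of the drawer's lip pull, a white ledge 90 mm long (y), 12 mm high and standing 12 mm out of the front panel, 105 mm above the table; axes parallel to the unit's
- tray_empty: empty, loose, grey open tray in the drawer, 123 (x) x 133 (y) x 32 high mm, 4 mm walls and floor (inside 115 x 125 mm, floor 4 mm over its underside). Origin: centre of its underside; x, y, z parallel to the unit's. It lies in the left or in the right half of the drawer
- tray_bottles: the same tray filled with nine upright capped bottles 44 mm high, in the other half of the drawer. Origin: centre of its underside, z up
- spoon: steel spoon lying on the table, 170 mm long, along its x
- carton: flat paper carton 120 x 55 x 24 mm lying on the table, origin under its centre
- vial: one small capped bottle standing on the table, 24 mm across, 40 mm high, origin under its centre
- flask: small round steel flask with a white cap, 76 mm across, 74 mm high, origin under its centre
Mind the look-alikes: they are no part of the job. Several things have the shape of the tester; the one meant has the colours described above.

How it is judged:
On the way:
1. the tester lies flat, screen up, in the empty tray while the drawer is still open (x of tester_centre in the frame of tray_empty between -0.03 and 0.03 m and y of tester_centre in the frame of tray_empty between -0.04 and 0.04 m and z of tester_centre in the frame of tray_empty between 0.01 and 0.025 m and z of tester_screen in the frame of tray_empty above 0.026 m and value of joint drawer above 0.05 m), for 0.2 s.
At the end, for the whole second after the job is handed in: Drawer within 6 mm of shut; tester at rest, flat, screen up in the tray that was empty: centre within 30 mm (x), 40 mm (y) of the tray's centre and 10 to 25 mm above its underside, screen face over 26 mm above it; the bottle tray level within 0.2 rad (x of tester_centre in the frame of tray_empty between -0.03 and 0.03 m and y of tester_centre in the frame of tray_empty between -0.04 and 0.04 m and z of tester_centre in the frame of tray_empty between 0.01 and 0.025 m and z of tester_screen in the frame of tray_empty above 0.026 m and value of joint drawer below 0.006 m and linear speed of tester below 0.03 m/s and angle between tray_bottles's own z axis and vertical below 0.2 rad); the robot touches nothing.
It fails at once if the tester is dropped or thrown (over 0.9 m/s with no finger on it) (linear speed of tester above 0.9 m/s and contact force between tester and the fingers below 0.01 N).
It fails at once if the tray of bottles is tipped over (more than 0.5 rad) (angle between tray_bottles's own z axis and vertical above 0.5 rad).
It fails at once if one of the other things on the table is shifted by more than 40 mm (distance of any of spoon, carton, vial, flask from where it was at the start of the episode above 0.04 m).
It also fails if it takes over 69 s, if anything falls off the work surface, if the arm or the gripper's body presses on something with over 40 N, if the wrist force passes 120 N, or if a joint passes its speed limit or range.

ROBOT

A 6-joint arm with a two-finger parallel gripper is mounted at the origin on the work surface. World frame = base frame: x ahead of the robot, y to its left, z up, the work surface at z = 0. Lengths are in m, angles in rad, forces in N, time in s.
With the tool pointing down it reaches from about 0.375 to 0.975 m from the base axis. Payload 3.8 kg.
Tool frame: the origin (TCP) lies on the centre line of the jaws, within the pads' length; the fingertips stand 25 mm ahead of it and the grasp point (between the pads) lies 6 mm ahead of it; y points along the fingers, z is the direction in which the jaws open and shut, and the axes are right-handed (so a half turn about y gives the same grasp; the last joint's range is limited). The gripper opens to 85 mm and grips with 20 to 120 N. Pads are 22 mm wide; open, the fingers measure 114 mm over their backs; the gripper's body (76 mm by 85 mm) begins 54 mm behind the grasp point. The pads swing forward as they close: fully open they stand 13 mm farther back than shut.
Start: joints at [1.072, 0.264, 1.604, -0, 1.274, -0.037], TCP at [0.301, 0.604, 0.256] pointing down, gripper open.
Joint ranges: [-2.63, 2.63], [-0.94, 2.18], [0.31, 2.57], [-1.31, 4.45], [0, 2.66], [-2.55, 2.55]. Speed limits (rad/s): [2.57, 2.57, 3.14, 3.14, 3.14, 3.14].

INTERFACE

Orientations are given as a rotation vector (axis times angle).
In Python, from workcell import bot gives the robot as it stands.
- The arm moves only by the shell command python3 -m jog 'ROWS' [FORCE]. ROWS is JSON, a list of rows, each a list of 5 numbers: the shift along the world's x, y, z in mm, then the turn about the world's z in degrees, then the finger opening in mm, from 0 to 85.4. A call has exactly 10 rows; each row is the pose to reach, as a shift and turn from the pose commanded when the call began; what a row does not reach only later rows make up. A row lasts 1/8 s, in which the tool goes at most 62.5 mm and 10.7 degrees, less where a joint would pass 70% of its speed; a pose out of reach is approached as far as the arm can. A call with a gripper value outside its range is refused whole. The fingers move at their own pace and stop on an object; FORCE is the grip in N (left out, the last holds). Time passes only in rows, so rows that repeat a pose let the fingers close, or fill a call up. It gives the time, the measured TCP pose, the force and the opening at its end, in the units of the state.
- bot.read_state(): the state, without advancing time (a new reading comes with each control period).
- bot.read_camera(name): name is "side" or "top" or "wrist"; returns a dict with "pixels" (420x560x3 uint8, red, green, blue), "fx", "fy", "cx", "cy" (pixels), "R" (3x3) and "t" (3): a world point X has camera coordinates R X + t. Camera axes: x right, y down, z forward; pixel columns grow to the right and rows downward; lengths in m; the calibration is good to about 2 mm. The wrist camera is an equidistant fisheye: a pixel r from the principal point sees the ray r / f radians off the axis. A picture is of the moment at which its call begins. There is no depth.
- bot.finish_job(): hands the job in, once; it reports no verdict.
The state is a dict: "time": time; "q": joint angles; "joint_vel": joint speeds; "joint_torque": joint torques, N m; "tool_pos": TCP position; "tcp_rot": TCP orientation; "wrist_force": force on the tool from outside, world axes, zero at the start; "torque": the same for the moment, N m; "width": opening from 0.0 (shut) to 1.0 (fully open).
Only numpy, scipy, OpenCV 4.12 (cv2) and the standard library are available. Lean on these libraries where they do the work, as an engineer would, in place of code of your own. Each camera call takes 0.05 s, during which the arm holds its last target.

## Working session

There is one attempt and no reset: what is moved stays moved. The work goes in short steps, Python scripts to look and compute and a shell command to move; the robot and the scene stay as the last step left them, time stands still between calls to the robot, and variables do not carry over. Pictures are saved under pics/ and viewed, and the job is handed in when it is done.

```bash
ls; mkdir -p pics; cat > h.py <<'E'
import numpy as np, cv2
from workcell import bot
def shot(name,fn):
    c=bot.read_camera(name); cv2.imwrite('pics/'+fn,cv2.cvtColor(np.array(c['pixels']),cv2.COLOR_RGB2BGR))
    np.savez('pics/'+fn[:-4]+'.npz',**{k:np.array(c[k]) for k in c}); return c
def load(fn): return dict(np.load('pics/'+fn+'.npz'))
def ray(c,u,v,fish=False):
    x=(u-c['cx'])/c['fx'];y=(v-c['cy'])/c['fy']
    if fish:
        r=np.hypot(x,y); d=np.array([np.sin(r)*x/max(r,1e-9),np.sin(r)*y/max(r,1e-9),np.cos(r)])
    else: d=np.array([x,y,1.])
    R=np.array(c['R']);t=np.array(c['t']); return -R.T@t, R.T@d
def atz(c,u,v,z,fish=False):
    o,d=ray(c,u,v,fish); return o+d*(z-o[2])/d[2]
def proj(c,X):
    p=np.array(c['R'])@np.array(X)+np.array(c['t']); return np.array([c['fx']*p[0]/p[2]+c['cx'],c['fy']*p[1]/p[2]+c['cy']])
def crop(fn,x0,y0,x1,y1,s,out):
    im=cv2.imread('pics/'+fn+'.png')[y0:y1,x0:x1]; cv2.imwrite('pics/'+out,cv2.resize(im,None,fx=s,fy=s,interpolation=cv2.INTER_CUBIC))
E
python3 - <<'E'
from h import *
for n in ['top','side','wrist']:
    c=shot(n,n+'0.png'); o,d=ray(c,280,210); print(n,o,d,c['fx'],c['cx'],c['cy'])
print(bot.read_state())
E
```

```text
pics
top [ 0.46028493 -0.12895097  1.28965473] [ 0.09391498  0.01328921 -0.99551719] 434.3582171450492 278.5049142810533 212.72145751277222
side [ 0.35201512 -0.86553432  0.51506541] [ 0.25966112  0.83968352 -0.47717532] 394.9794074419765 285.34878248917 210.90149101434682
wrist [0.23130266 0.63874617 0.37321917] [ 0.28495349 -0.13244334 -0.94947851] 325.19226210127806 276.79390643752794 205.991040294535
{'time': 0.15, 'q': array([ 1.07210910e+00,  2.64599255e-01,  1.60508468e+00,  6.99926152e-06,
        1.27372927e+00, -3.69031601e-02]), 'joint_vel': array([-3.11536498e-04, -2.76510047e-03, -4.29318079e-03, -5.20083322e-04,
        1.92563018e-05, -2.23482312e-03]), 'joint_torque': array([ 4.78326510e-04, -5.15902340e+01, -3.67960954e+01, -1.55466255e-04,
        8.06272816e-03, -2.60511911e-05]), 'tool_pos': array([0.3004853 , 0.60382182, 0.25522193]), 'tcp_rot': array([-1.5420574 ,  0.36257549, -0.36180286]), 'wrist_force': array([-0.35736263,  0.38005872, -0.15609772]), 'torque': array([ 0.0037385 , -0.0146998 ,  0.03399141]), 'width': 1.0015924328586732}
```

View pics/top0.png

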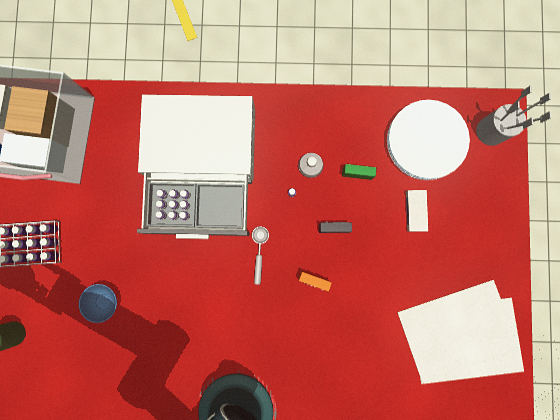

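View pics/side0.png

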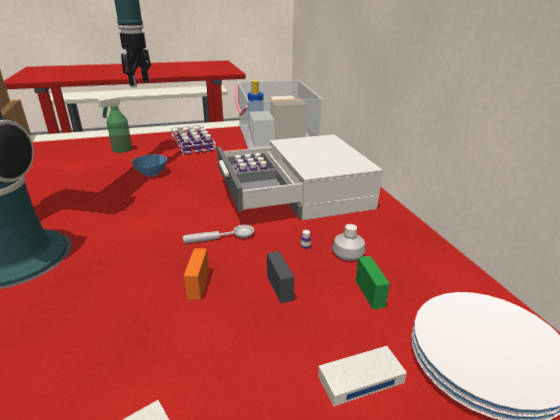

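View pics/wrist0.png

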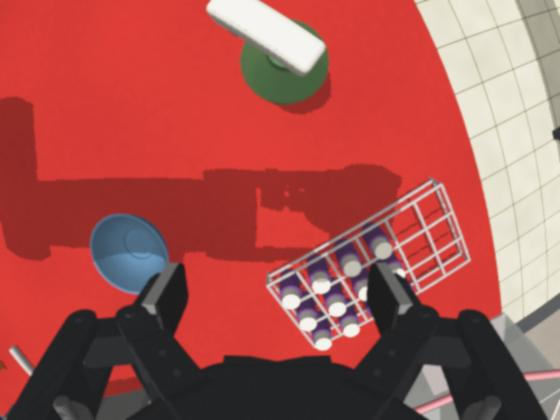

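```bash
python3 - <<'E'
from h import *
crop('side0',170,220,410,320,3.3,'c_side.png')
crop('top0',130,85,360,300,3.4,'c_top.png')
E
```

```text
(no output)
```

View pics/c_side.png

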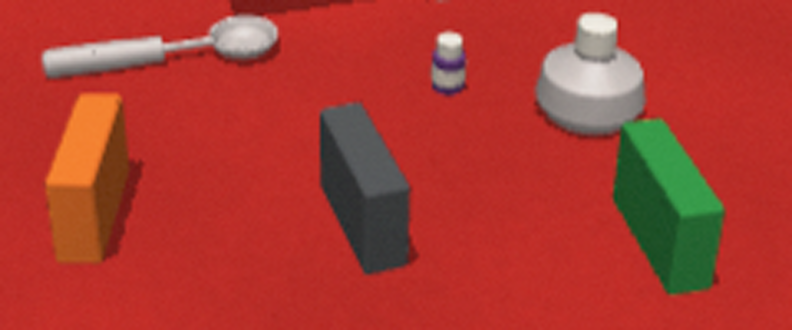

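View pics/c_top.png

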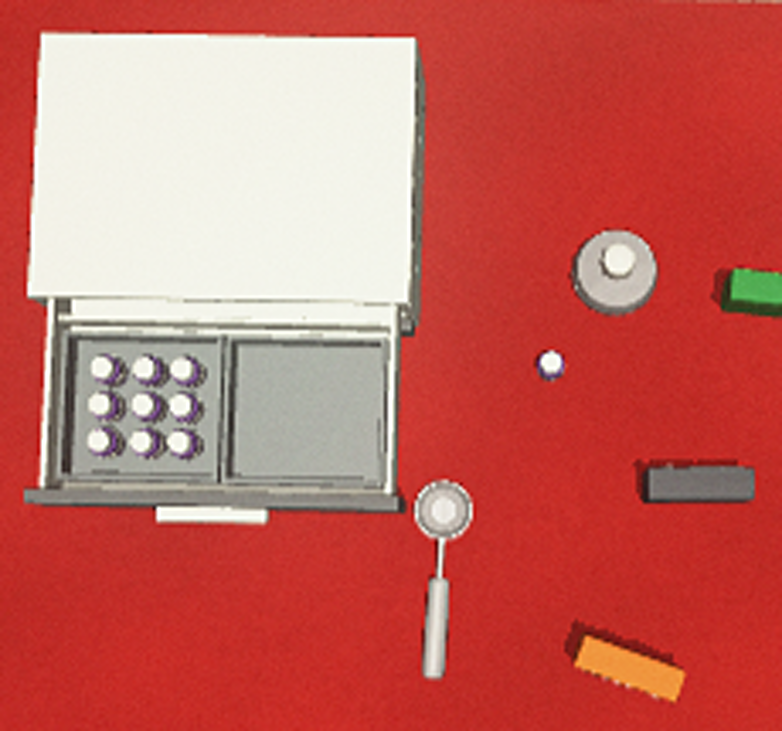

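```bash
python3 - <<'E'
from h import *
c=load('top0'); s=load('side0')
f=lambda u,v,z: np.round(atz(c,130+u/3.4,85+v/3.4,z)*1000)
g=lambda u,v,z: np.round(atz(s,170+u/3.3,220+v/3.3,z)*1000)
print('tester',[f(*p,.06) for p in [(644,466),(752,466),(753,500),(646,502)]])
print('tester side',[g(*p,.06) for p in [(320,113),(361,103),(410,188),(365,197)]], [g(*p,0) for p in [(368,272),(410,263)]])
print('tray in rim z.086',[f(*p,.086) for p in [(230,338),(388,345),(387,486),(228,480)]])
print('front panel z.114',[f(*p,.114) for p in [(25,490),(402,498),(402,511)]])
print('pull',[f(*p,.111) for p in [(157,521),(267,521)]])
print('unit top',[f(*p,.118) for p in [(40,33),(415,38),(410,302),(28,298)]])
print('vial',f(550,365,.04),'flask',f(617,262,.07),'spoon',f(443,510,.01),f(433,677,.01))
E
```

```text
tester [array([ 545., -225.,   60.]), array([ 547., -315.,   60.]), array([ 519., -316.,   60.]), array([ 515., -227.,   60.])]
tester side [array([ 521., -235.,   60.]), array([ 547., -232.,   60.]), array([ 549., -319.,   60.]), array([ 523., -320.,   60.])] [array([ 527., -314.,    0.]), array([ 553., -314.,    0.])]
tray in rim z.086 [array([640., 120.,  86.]), array([637., -11.,  86.]), array([521., -14.,  86.]), array([523., 117.,  86.])]
front panel z.114 [array([509., 273., 114.]), array([511., -29., 114.]), array([500., -29., 114.])]
pull [array([487., 167., 111.]), array([490.,  79., 111.])]
unit top [array([884., 280., 118.]), array([886., -27., 118.]), array([668., -30., 118.]), array([664., 278., 118.])]
vial [ 630. -145.   40.] flask [ 715. -199.   70.] spoon [506. -56.  10.] [362. -51.  10.]
```

```bash
python3 - <<'E'
from h import *
from scipy.spatial.transform import Rotation as R
s=bot.read_state(); M=R.from_rotvec(s['tcp_rot']).as_matrix(); print(M.round(3)); z=M[:,2]; print(np.degrees(np.arctan2(z[1],z[0])))
E
```

```text
[[ 0.895 -0.001  0.446]
 [-0.446 -0.002  0.895]
 [-0.    -1.    -0.002]]
63.54160809398392
```

```bash
python3 -m jog '[[15,-58,0,-6,85],[30,-116,0,-12,85],[46,-174,0,-18,85],[61,-232,0,-24,85],[77,-290,0,-30,85],[92,-348,0,-36,85],[107,-406,0,-42,85],[123,-464,0,-48,85],[138,-522,0,-54,85],[154,-580,0,-60,85]]' 30
python3 -m jog '[[16,-59,0,-2,85],[31,-118,0,-2,85],[47,-177,-10,-2,85],[62,-236,-30,-2,85],[76,-290,-50,-2,85],[78,-296,-60,-2,85],[78,-296,-60,-2,85],[78,-296,-60,-2,85],[78,-296,-60,-2,85],[78,-296,-60,-2,85]]'
python3 - <<'E'
from h import *
for n in ['top','wrist','side']: shot(n,n+'1.png')
crop('wrist1',80,150,480,420,2,'w1c.png')
E
```

```text
time: 1.4
tool_pos: [0.4547, 0.0224, 0.2563]
tcp_rot: [-1.236, 1.166, -1.166]
wrist_force: [1.6, 0.2, -0.6]
width: 0.996
time: 2.65
tool_pos: [0.5331, -0.2709, 0.1973]
tcp_rot: [-1.222, 1.187, -1.189]
wrist_force: [0.4, 0.4, 0.2]
width: 0.991
```

View pics/w1c.png

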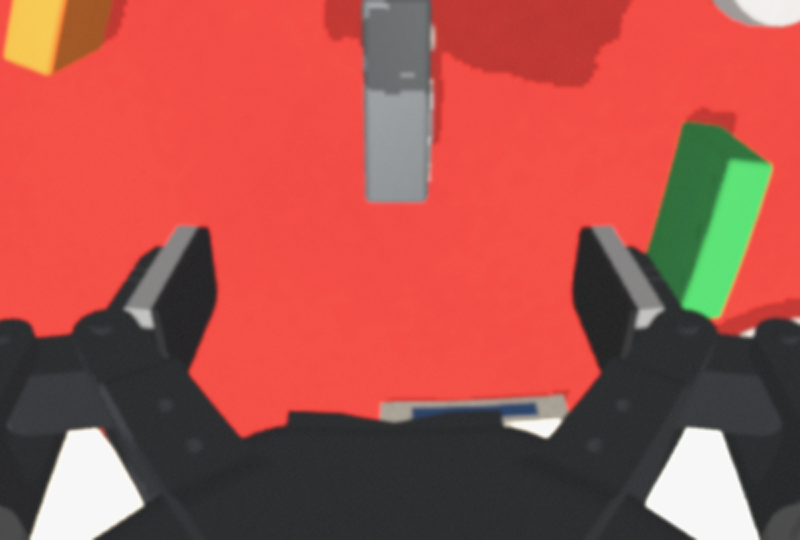

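View pics/side1.png

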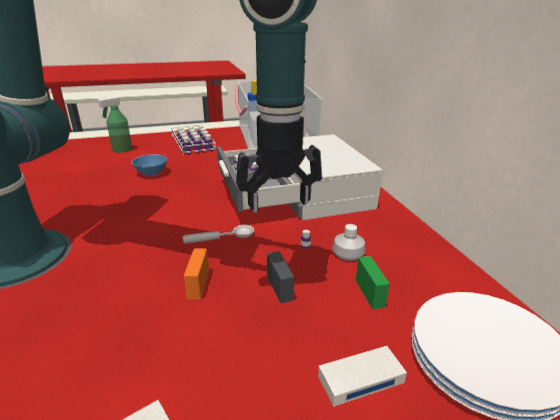

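```bash
python3 - <<'E'
from h import *
c=load('wrist1')
for p in [(367,202),(427,202),(430,0),(364,0)]: print(np.round(atz(c,80+p[0]/2,150+p[1]/2,.06,True)*1000))
c=load('top1')
im=cv2.imread('pics/top1.png')
E
```

```text
[ 523. -316.   60.]
[ 549. -315.   60.]
[ 546. -228.   60.]
[ 520. -228.   60.]
```

```bash
python3 -m jog '[[1,-1,-40,1,85],[1,-1,-80,1,85],[1,-1,-110,1,85],[1,-1,-130,1,85],[1,-1,-141,1,85],[1,-1,-141,1,85],[1,-1,-141,1,26],[1,-1,-141,1,20],[1,-1,-141,1,20],[1,-1,-141,1,20]]' 30
python3 -m jog '[[0,0,0,0,20],[0,0,0,0,20],[0,0,0,0,20],[0,0,0,0,20],[0,0,2,0,20],[0,0,5,0,20],[0,0,10,0,20],[0,0,20,0,20],[0,0,40,0,20],[0,0,40,0,20]]'
python3 - <<'E'
from h import *
for n in ['wrist','side']: shot(n,n+'2.png')
a=cv2.imread('pics/wrist2.png');b=cv2.imread('pics/side2.png');cv2.imwrite('pics/d2.png',cv2.resize(np.hstack([a,b]),(800,300)))
E
```

```text
time: 4.05
tool_pos: [0.5343, -0.273, 0.0562]
tcp_rot: [-1.229, 1.175, -1.178]
wrist_force: [-0.4, 0.0, 2.5]
width: 0.321
time: 5.3
tool_pos: [0.5359, -0.2739, 0.0986]
tcp_rot: [-1.228, 1.171, -1.181]
wrist_force: [0.4, -0.1, -1.9]
width: 0.32
```

View pics/d2.png

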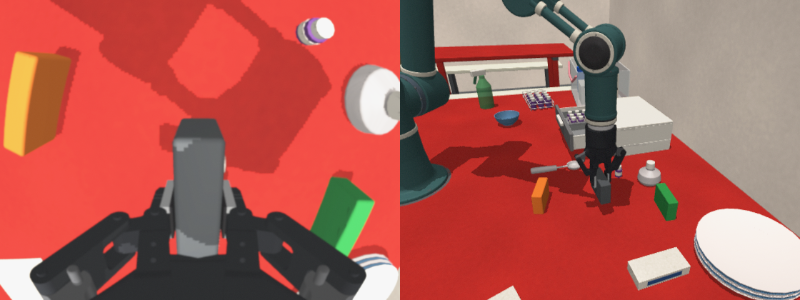

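```bash
python3 -m jog '[[0,0,30,0,20],[0,0,70,0,20],[0,10,110,0,20],[14,60,110,0,20],[28,115,110,-1,20],[42,170,110,-1,20],[56,225,110,-1,20],[70,280,110,-1,20],[74,315,110,-1,20],[74,326,110,-1,20]]'
python3 -m jog '[[0,0,0,0,20],[0,0,0,0,20],[0,0,-10,0,20],[0,0,-20,0,20],[0,0,-20,0,20],[0,0,-20,0,20],[0,0,-20,0,20],[0,0,-20,0,20],[0,0,-20,0,20],[0,0,-20,0,20]]'
python3 - <<'E'
from h import *
for n in ['wrist','side','top']: shot(n,n+'3.png')
crop('wrist3',80,20,480,320,2,'w3c.png')
crop('side3',190,90,400,240,3.5,'s3c.png')
E
```

```text
time: 6.65
tool_pos: [0.6073, 0.0555, 0.2044]
tcp_rot: [-1.224, 1.188, -1.186]
wrist_force: [-0.9, -0.1, -2.8]
width: 0.322
time: 7.9
tool_pos: [0.6078, 0.0533, 0.1854]
tcp_rot: [-1.222, 1.189, -1.189]
wrist_force: [0.7, -0.1, -2.0]
width: 0.323
```

View pics/w3c.png

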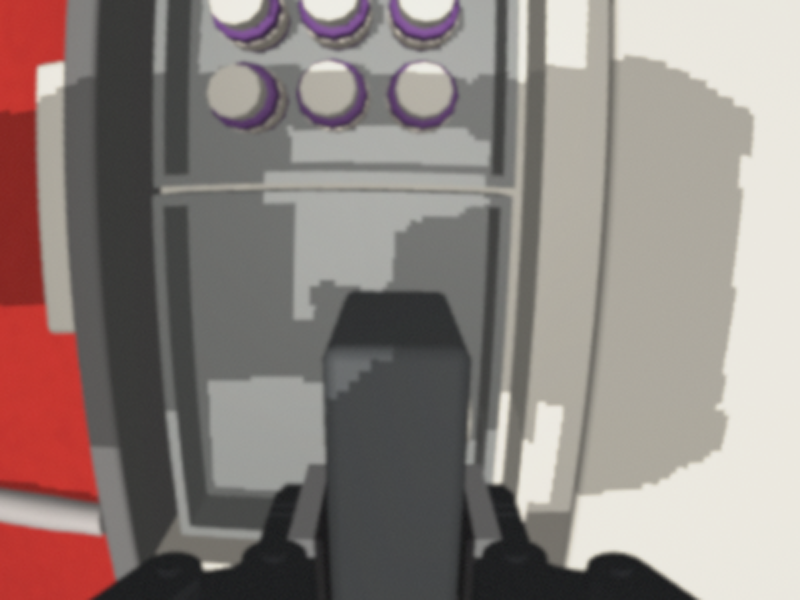

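View pics/s3c.png

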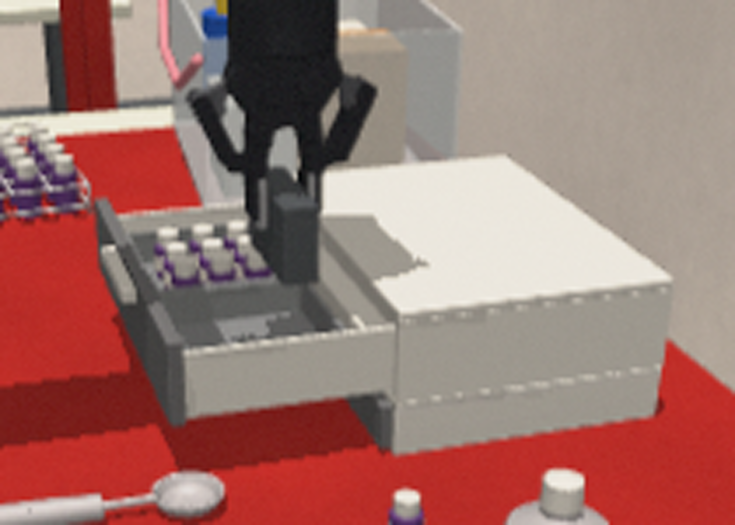

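```bash
python3 - <<'E'
from h import *
c=load('wrist3')
f=lambda u,v,z: np.round(atz(c,80+u/2,20+v/2,z,True)*1000)
print('tray rim',f(160,192,.086),f(517,189,.086),f(183,530,.086))
print('floor inner L/R',f(188,205,.058),f(487,205,.058))
print('back wall drawer inner z.1',f(545,200,.1),'unit edge',f(608,250,.118),'front inner',f(100,200,.114),f(65,200,.114))
print('tester bottom end',f(348,292,.129),f(445,292,.129),'top',f(326,356,.189),f(470,352,.189))
E
```

```text
tray rim [525. 125.  86.] [647. 127.  86.] [524.  -7.  86.]
floor inner L/R [527. 119.  58.] [641. 120.  58.]
back wall drawer inner z.1 [654. 125. 100.] unit edge [670. 112. 118.] front inner [515. 124. 114.] [503. 125. 114.]
tester bottom end [594.  98. 129.] [621.  99. 129.] top [594.  98. 189.] [621.  99. 189.]
```

```bash
python3 -m jog '[[5,5,-20,0,20],[5,5,-40,0,20],[5,5,-55,0,20],[5,5,-60,0,20],[5,5,-64,0,20],[5,5,-66,0,20],[5,5,-68,0,20],[5,5,-70,0,20],[5,5,-70,0,20],[5,5,-70,0,20]]'
```

```text
time: 9.3
tool_pos: [0.6128, 0.0583, 0.1154]
tcp_rot: [-1.222, 1.189, -1.189]
wrist_force: [0.1, 0.5, -2.4]
width: 0.32
```

```bash
python3 -m jog '[[0,0,-1,0,20],[0,0,-1.5,0,20],[0,0,-1.5,0,20],[0,0,-1.5,0,20],[0,0,-1.5,0,36],[0,0,-1.5,0,40],[0,0,-1.5,0,40],[0,0,-1.5,0,40],[0,0,-1.5,0,40],[0,0,-1.5,0,40]]'
python3 - <<'E'
from h import *
for n in ['wrist','side']: shot(n,n+'4.png')
crop('wrist4',80,20,480,320,2,'w4c.png')
crop('side4',190,90,400,240,3.5,'s4c.png')
E
```

```text
time: 10.55
tool_pos: [0.6127, 0.0583, 0.1138]
tcp_rot: [-1.222, 1.189, -1.189]
wrist_force: [0.5, -0.3, 0.8]
width: 0.467
```

View pics/w4c.png

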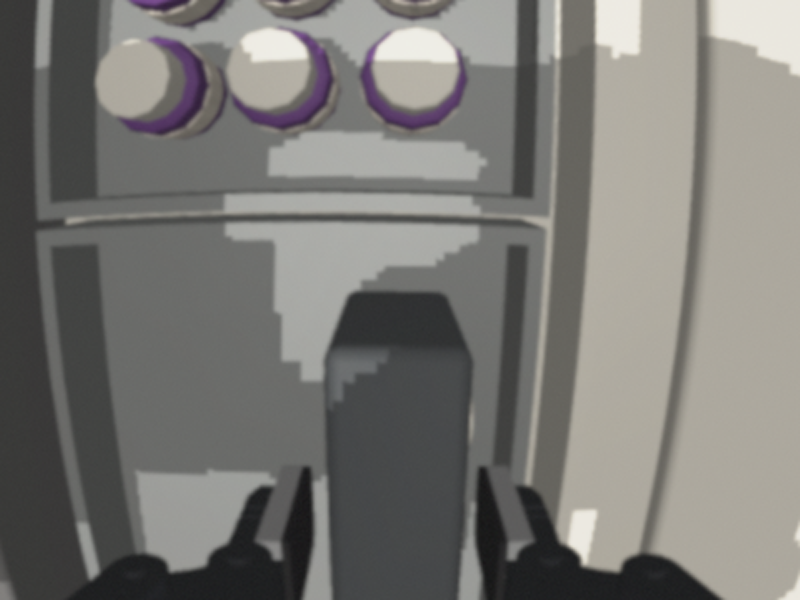

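View pics/s4c.png

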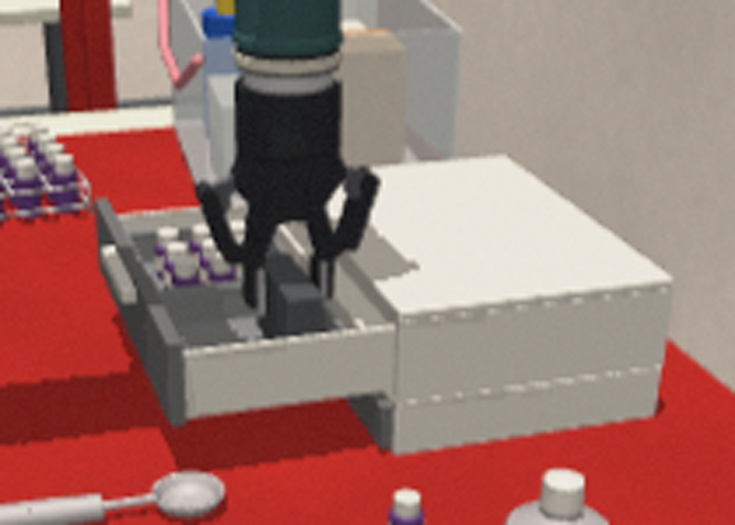

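```bash
python3 -m jog '[[0,0,14,0,40],[0,0,14,0,40],[-4,0,14,0,40],[-8,0,14,0,40],[-12,0,14,0,40],[-16,0,14,0,40],[-20,0,14,0,40],[-20,0,14,0,40],[-20,0,14,0,40],[-20,0,14,0,40]]'
python3 - <<'E'
from h import *
for n in ['wrist','side']: shot(n,n+'5.png')
crop('wrist5',80,20,480,320,2,'w5c.png')
crop('side5',190,90,400,240,3.5,'s5c.png')
E
```

```text
time: 11.9
tool_pos: [0.5928, 0.0583, 0.1277]
tcp_rot: [-1.222, 1.189, -1.189]
wrist_force: [0.1, 0.3, -0.9]
width: 0.471
```

View pics/w5c.png

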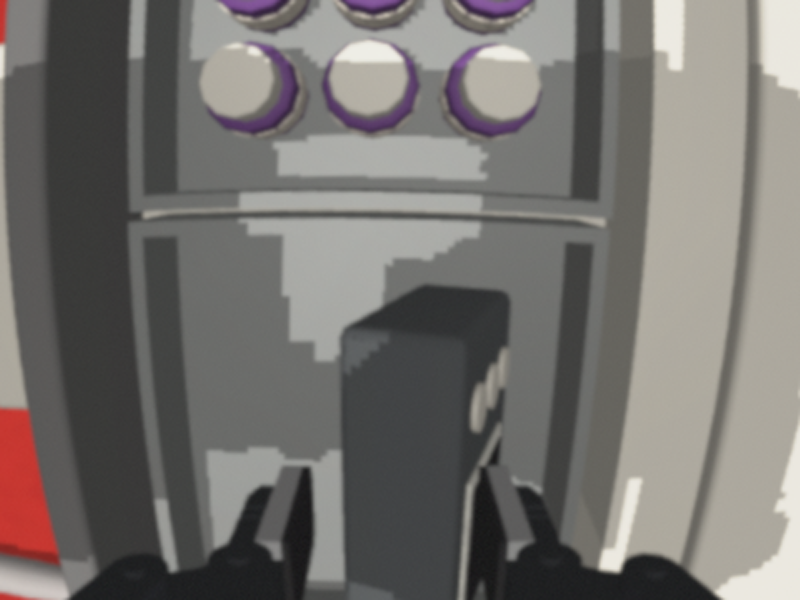

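View pics/s5c.png

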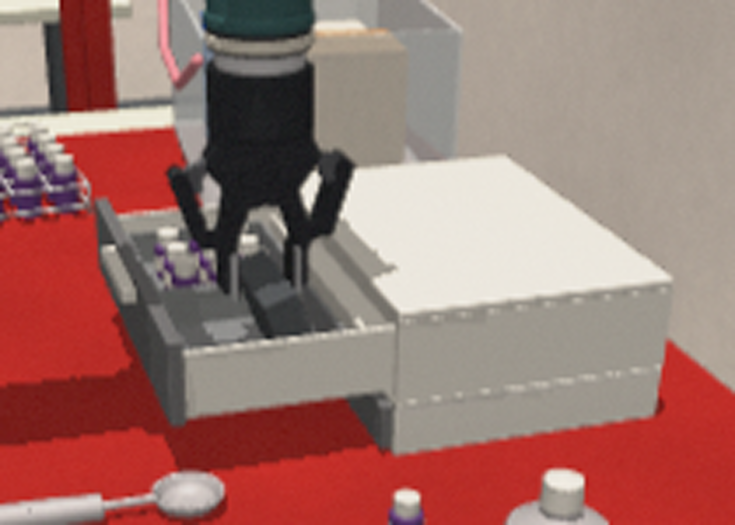

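Tilting well: the keys and the screen frame show on the +x face, and the base has not slid. I'll continue, lowering the fingers as it goes.

```bash
python3 -m jog '[[-2,0,-2,0,40],[-4,0,-5,0,40],[-6,0,-8,0,40],[-8,0,-11,0,40],[-10,0,-11,0,40],[-12,0,-11,0,40],[-12,0,-11,0,40],[-12,0,-11,0,40],[-12,0,-11,0,40],[-12,0,-11,0,40]]'
python3 - <<'E'
from h import *
for n in ['wrist','side']: shot(n,n+'6.png')
crop('wrist6',80,20,480,320,2,'w6c.png')
crop('side6',190,90,400,240,3.5,'s6c.png')
E
```

```text
time: 13.25
tool_pos: [0.5813, 0.0583, 0.1171]
tcp_rot: [-1.221, 1.189, -1.19]
wrist_force: [2.0, 0.8, 5.3]
width: 0.466
```

View pics/w6c.png

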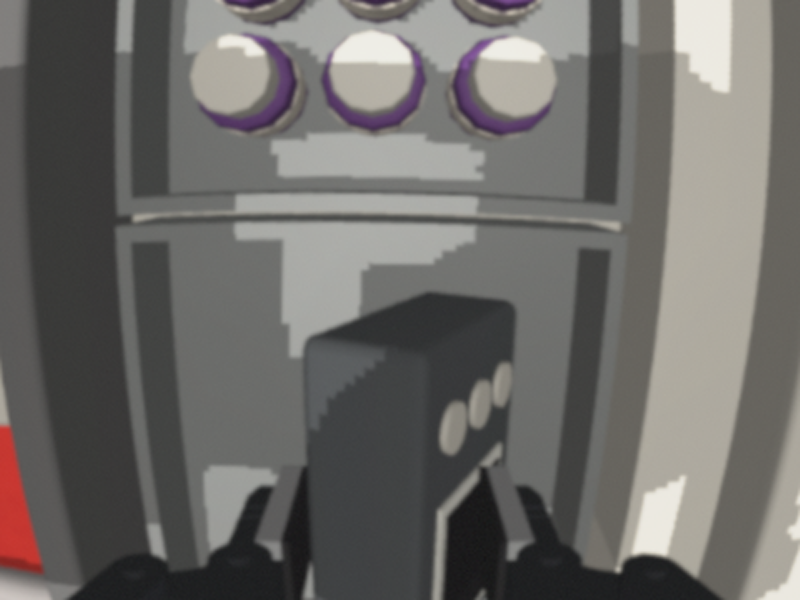

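View pics/s6c.png

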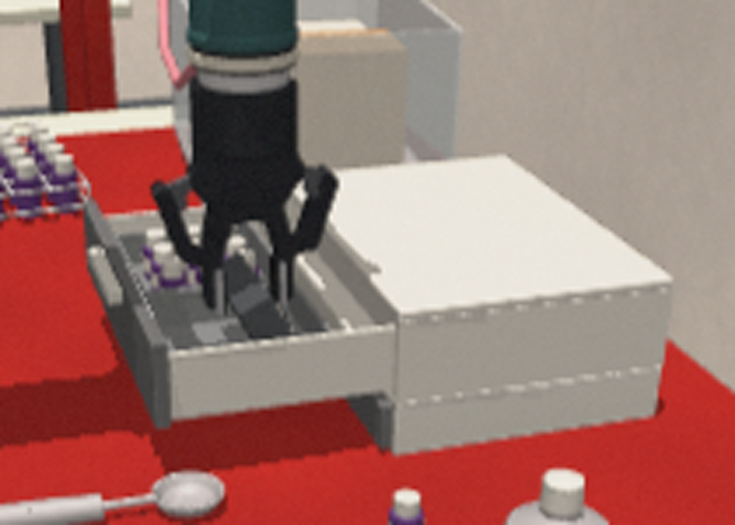

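```bash
python3 -m jog '[[-1,0,0,0,42],[-2,0,1,0,44],[-3,0,2,0,47],[-5,0,3,0,50],[-7,0,3,0,53],[-9,0,3,0,56],[-11,0,3,0,58],[-12,0,3,0,60],[-12,0,3,0,60],[-12,0,3,0,60]]'
python3 - <<'E'
from h import *
for n in ['wrist','side']: shot(n,n+'7.png')
crop('wrist7',80,20,480,320,2,'w7c.png')
crop('side7',190,90,400,240,3.5,'s7c.png')
E
```

```text
time: 14.6
tool_pos: [0.5691, 0.0583, 0.12]
tcp_rot: [-1.221, 1.189, -1.19]
wrist_force: [0.3, 1.0, 0.8]
width: 0.697
```

View pics/w7c.png

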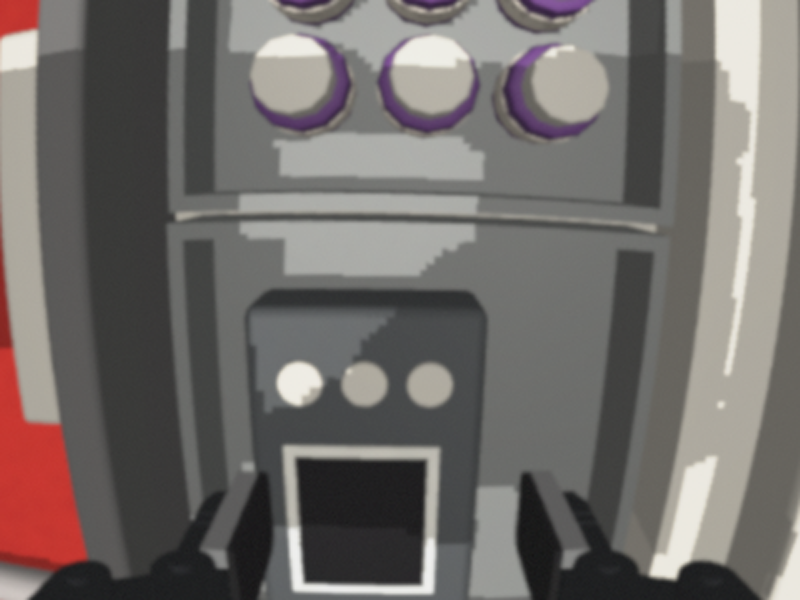

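View pics/s7c.png

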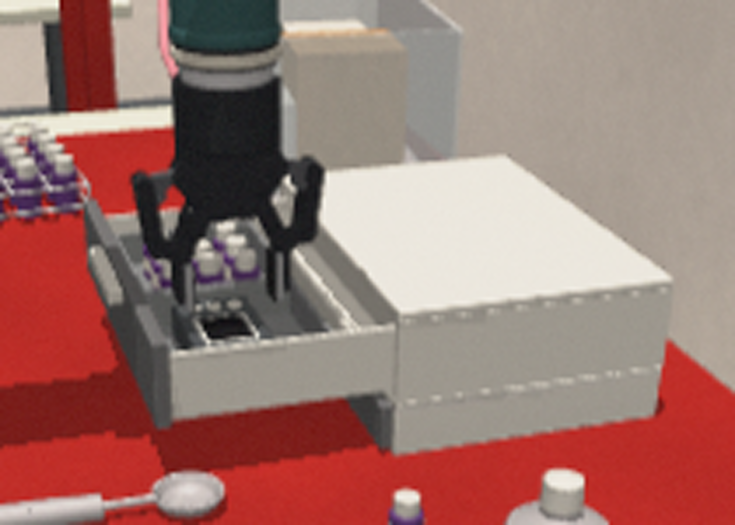

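```bash
python3 -m jog '[[0,0,15,0,60],[0,0,50,0,60],[0,0,100,0,40],[-30,10,130,10,0],[-70,20,130,20,0],[-110,30,130,30,0],[-150,45,130,40,0],[-180,60,130,50,0],[-180,65,130,60,0],[-180,65,130,70,0]]'
python3 - <<'E'
from h import *
for n in ['wrist','side','top']: shot(n,n+'8.png')
crop('top8',130,85,360,300,3.4,'t8c.png')
crop('side8',190,90,400,240,3.5,'s8c.png')
E
```

```text
time: 15.95
tool_pos: [0.3886, 0.1238, 0.2512]
tcp_rot: [-1.556, 0.246, -0.249]
wrist_force: [-0.4, 0.3, 0.9]
width: -0.001
```

View pics/t8c.png

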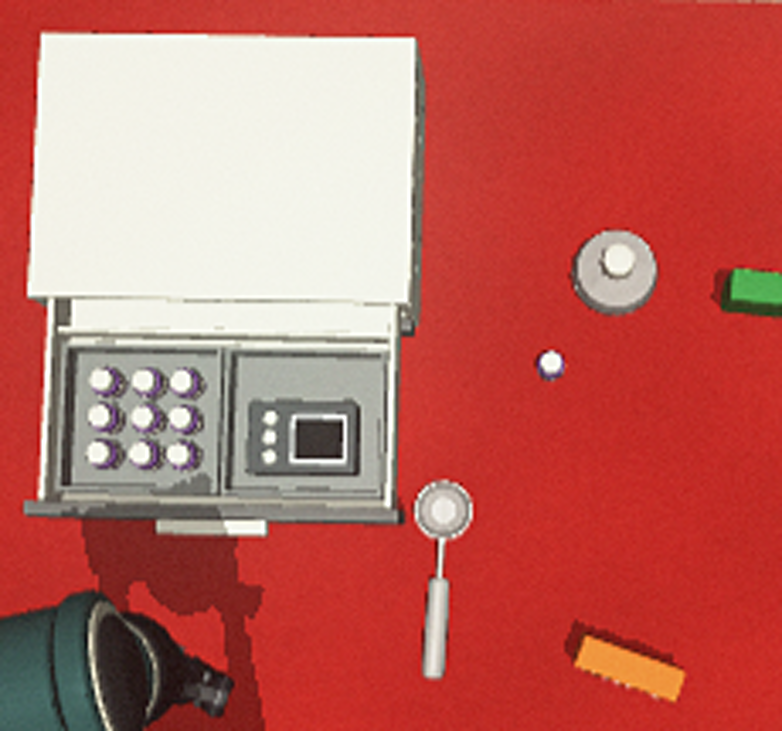

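View pics/wrist8.png

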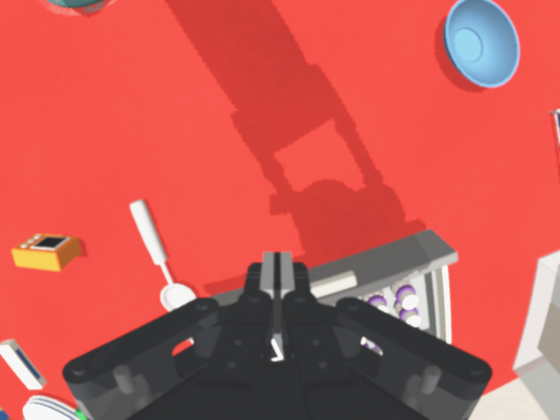

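```bash
python3 - <<'E'
from h import *
c=load('top8')
f=lambda u,v,z: np.round(atz(c,130+u/3.4,85+v/3.4,z)*1000)
print('tester z86',[f(*p,.086) for p in [(249,400),(358,402),(357,474),(247,472)]])
print('tray rim z86',[f(*p,.086) for p in [(232,350),(389,353),(387,496),(228,490)]])
print('pull',[f(*p,.111) for p in [(157,533),(267,534)]])
print('bottles',[f(*p,.102) for p in [(103,380),(183,453)]])
E
```

```text
tester z86 [array([589., 102.,  86.]), array([590.,  12.,  86.]), array([530.,  11.,  86.]), array([530., 101.,  86.])]
tray rim z86 [array([630., 118.,  86.]), array([631., -12.,  86.]), array([513., -14.,  86.]), array([515., 116.,  86.])]
pull [array([478., 167., 111.]), array([479.,  78., 111.])]
bottles [array([601., 219., 102.]), array([543., 151., 102.])]
```

```bash
python3 -m jog '[[0,0,-40,10,0],[0,0,-80,19,0],[0,0,-120,19,0],[0,0,-150,19,0],[0,0,-156,19,0],[20,0,-156,19,0],[40,0,-156,19,0],[55,0,-156,19,0],[65,0,-156,19,0],[70,0,-156,19,0]]'
python3 - <<'E'
from h import *
for n in ['side']: shot(n,n+'9.png')
crop('side9',190,90,400,240,3.5,'s9c.png')
E
```

```text
time: 17.35
tool_pos: [0.4594, 0.1233, 0.0941]
tcp_rot: [-1.571, -0.007, 0.007]
wrist_force: [-1.1, -0.2, -0.5]
width: -0.005
```

View pics/s9c.png

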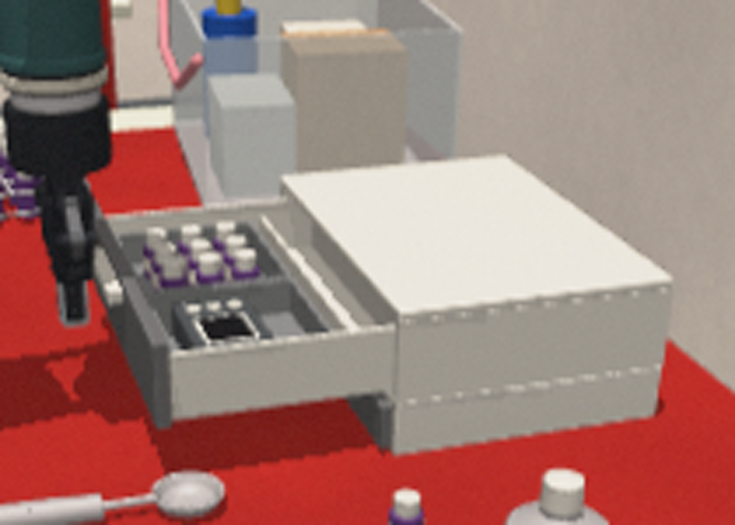

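```bash
python3 -m jog '[[4,0,0,0,0],[9,0,0,0,0],[15,0,0,0,0],[23,0,0,0,0],[32,0,0,0,0],[41,0,0,0,0],[50,0,0,0,0],[59,0,0,0,0],[68,0,0,0,0],[76,0,0,0,0]]'
python3 -m jog '[[8,0,0,0,0],[16,0,0,0,0],[24,0,0,0,0],[32,0,0,0,0],[40,0,0,0,0],[48,0,0,0,0],[55,0,0,0,0],[61,0,0,0,0],[66,0,0,0,0],[70,0,0,0,0]]'
```

```text
time: 18.65
tool_pos: [0.5354, 0.1233, 0.0938]
tcp_rot: [-1.571, -0.007, 0.007]
wrist_force: [-1.2, 1.0, 0.0]
width: 0.002
time: 19.9
tool_pos: [0.605, 0.1233, 0.0938]
tcp_rot: [-1.571, -0.007, 0.007]
wrist_force: [-2.0, 0.4, 0.8]
width: 0.003
```

```bash
python3 - <<'E'
from h import *
for n in ['side','top']: shot(n,n+'10.png')
crop('side10',190,90,400,240,3.5,'s10c.png')
E
```

```text
(no output)
```

View pics/s10c.png

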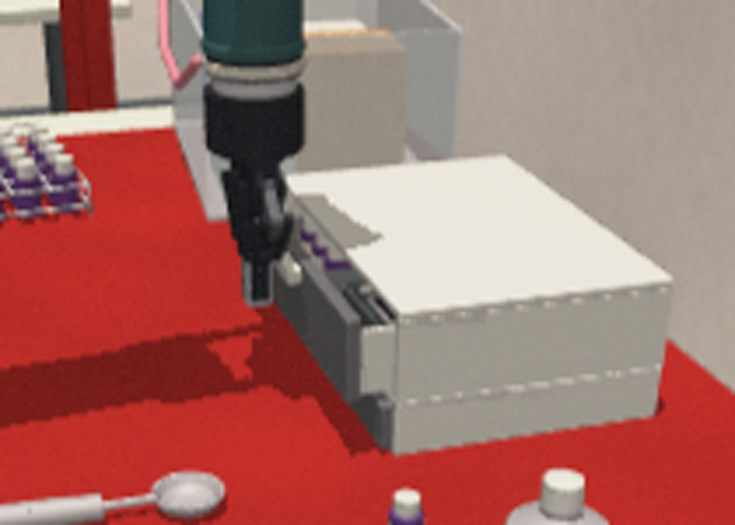

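```bash
python3 -m jog '[[4,0,0,0,0],[8,0,0,0,0],[12,0,0,0,0],[15,0,0,0,0],[18,0,0,0,0],[20,0,0,0,0],[22,0,0,0,0],[24,0,0,0,0],[25,0,0,0,0],[26,0,0,0,0]]'
python3 - <<'E'
from h import *
for n in ['side','top']: shot(n,n+'11.png')
crop('side11',190,90,400,240,3.5,'s11c.png')
E
```

```text
time: 21.25
tool_pos: [0.6308, 0.1233, 0.0938]
tcp_rot: [-1.571, -0.007, 0.007]
wrist_force: [-0.9, 0.7, 0.2]
width: -0.002
```

View pics/s11c.png

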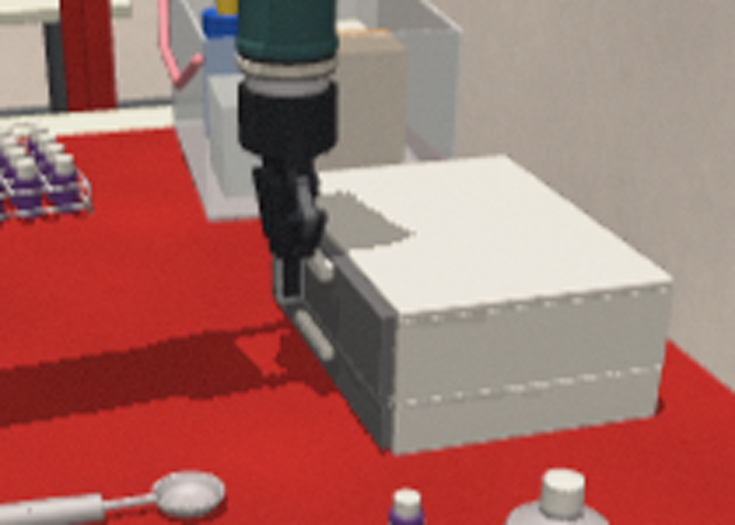

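```bash
python3 -m jog '[[0.5,0,0,0,0],[1,0,0,0,0],[1.5,0,0,0,0],[2,0,0,0,0],[2.5,0,0,0,0],[3,0,0,0,0],[3,0,0,0,0],[3,0,0,0,0],[3,0,0,0,0],[3,0,0,0,0]]'
```

```text
time: 22.6
tool_pos: [0.6313, 0.1232, 0.0929]
tcp_rot: [-1.571, -0.003, 0.012]
wrist_force: [-8.8, 0.6, 2.5]
width: 0.0
```

```bash
python3 -m jog '[[-3,0,0,0,0],[-10,0,0,0,0],[-25,0,0,0,0],[-50,0,0,0,0],[-90,0,20,0,0],[-120,0,60,0,0],[-150,20,110,0,0],[-180,50,150,0,0],[-180,50,150,0,0],[-180,50,150,0,0]]'
python3 - <<'E'
from h import *
for n in ['side','top']: shot(n,n+'12.png')
crop('side12',190,90,400,240,3.5,'s12c.png')
crop('top12',130,85,360,300,3.4,'t12c.png')
E
```

```text
time: 23.85
tool_pos: [0.4533, 0.1731, 0.2434]
tcp_rot: [-1.571, -0.009, 0.008]
wrist_force: [-0.2, 0.5, 0.3]
width: 0.003
```

View pics/s12c.png

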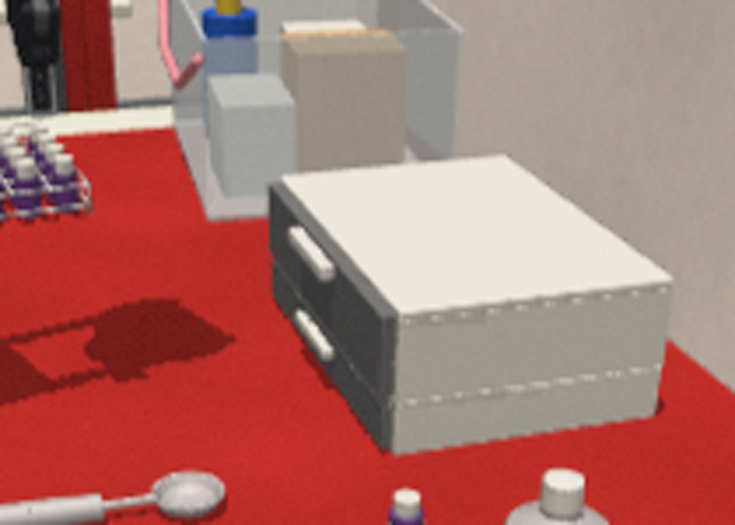

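View pics/t12c.png

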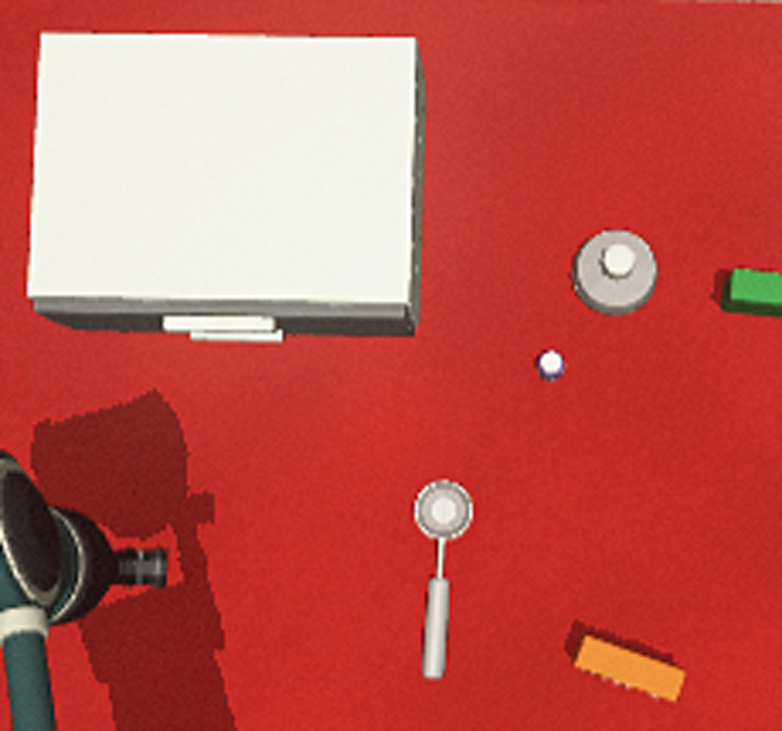

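```bash
python3 - <<'E'
from h import *
c=load('top12'); print(atz(c,130+163/3.4,85+330/3.4,.111), atz(c,130+275/3.4,85+331/3.4,.111))
print(bot.finish_job())
E
```

```text
[0.64164101 0.16945322 0.111     ] [0.64300805 0.07862116 0.111     ]
the job is handed in; nothing more can be done
None
```

The tester is lying flat, screen up, in the empty tray, and the drawer is shut; I handed the job in at about 24 s. I picked it up across its 28 mm thickness and stood it on its edge in the tray. I then tipped it onto its blank side between the fingers, pushed the drawer shut with the closed gripper, and moved the arm clear.

**Last checks:**
- **Tester:** before shutting, the top view showed it flat and screen up, about 13 mm in x and 3 mm in y from the tray's centre. I couldn't see inside the drawer once it was shut.
- **Drawer:** the push ended on a firm stop at about 9 N. The pull's outer edge measured x ≈ 0.642 m, which is where I worked out it should be when shut.
- **Bottles:** they stood upright in the last view I had of them before the drawer closed.
- **Other things on the table:** the spoon, vial and flask look unmoved in the final pictures. I did not check the carton again at the end, but the arm never went near it after the pick-up.

**Unexpected:** tipping the tester pulled the drawer out about 10 mm further, almost to its stop. The tester also made the last part of its fall unseen between two pictures, so I don't have its speed there. I estimated at most about 0.5 m/s for that tipping fall, under the 0.9 m/s limit.

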